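# Build up a raised heel and weight it down

### The arm

A 6-joint arm with a two-finger parallel gripper is mounted at the origin on the work surface. World frame = base frame: x ahead of the robot, y to its left, z up, the work surface at z = 0. Lengths are in m, angles in degrees, forces in N, time in s.
With the tool pointing down it reaches from about 0.35 to 0.875 m from the base axis. Payload 4.2 kg.
Tool frame: the origin (TCP) lies at the very end of the fingers, on their centre line; the grasp point (between the pads) lies 19 mm behind it (arm.grasp_offset is the distance from the TCP to the grasp point, in m); z points along the fingers, y is the line along which they close (so a half turn about z gives the same grasp; the last joint's range is limited). The gripper opens to 85 mm and grips with 20 to 120 N. Pads are 22 mm wide; open, the fingers measure 114 mm over their backs; the gripper's body (76 mm by 85 mm) begins 54 mm behind the grasp point. The pads swing forward as they close: fully open they stand 13 mm farther back than shut.
Start: joints at [85.577, 22.042, 0.453, 0, -68.411, -14.817], TCP at [0.206, 0.59, 0.231] pointing down, gripper open.
Joint ranges: [-179.83, 179.83], [-69.29, 118.12], [-61.27, 80.66], [-181.25, 117.63], [-171.15, -9.14], [-177.46, 177.46]. Speed limits (degrees/s): [159.86, 159.86, 180, 180, 180, 180].

### API

Orientations are given as a 3x3 rotation matrix whose columns are the frame's x, y, z axes.
In Python, from station import arm gives the robot as it stands.
- The arm moves only by the tool arm_command, never from a script. Its argument "increments" is one flat list of numbers, 6 for each row, row after row: the shift along the tool's x, y, z in cm, then the turn, a rotation vector about the tool's x, y, z in degrees. A call has 1 to 8 rows; each row is the pose to reach, as a shift and turn from the pose commanded when the call began, along the tool's axes at that moment; what a row does not reach only later rows make up. A row lasts 1/10 s, in which the tool goes at most 50 mm and 8.59 degrees, less where a joint would pass 70% of its speed; a pose out of reach is approached as far as the arm can. A call with a gripper value outside its range is refused whole. "grip" is the closure, from -1 (fully open) to 1 (shut), set as the call begins (left out, the last holds). The fingers move at their own pace and stop on an object; "grip_force" is the grip in N (left out, the last holds). Time passes only in rows, so rows that repeat a pose let the fingers close. It gives the time, the measured TCP pose, the force, the opening and the grip force at its end, in the units of the state.
- arm.sense(): the state, without advancing time (a new reading comes with each control period).
- arm.get_image(name): name is "side" or "top"; returns a dict with "color" (480x640x3 uint8, blue, green, red), "fx", "fy", "cx", "cy" (pixels), "R" (3x3) and "t" (3): a world point X has camera coordinates R X + t. Camera axes: x right, y down, z forward; pixel columns grow to the right and rows downward; lengths in m; the calibration is good to about 2 mm. A picture is of the moment at which its call begins. There is no depth.
- arm.sign_off(): hands the job in; it is judged then, once.
The state is a dict: "t": time; "qpos": joint angles; "qvel": joint speeds; "joint_torque": joint torques, N m; "eef_pos": TCP position; "eef_rot": TCP orientation; "force": force on the tool from outside, world axes, zero at the start; "wrist_torque": the same for the moment, N m; "gripper_width": opening from 0.0 (shut) to 1.0 (fully open); "grip_force": force on a finger pad.
Only numpy, scipy, OpenCV 4.12 (cv2) and the standard library are available. Lean on these libraries where they do the work, as an engineer would, in place of code of your own. Each camera call takes 0.05 s, during which the arm holds its last target. There are 200 camera calls.

### The job

Build up the raised heel on the blue glueing plate: lay the cork lift on the white D-shaped mark and the mark's way round, then the brown leather lift on the cork, then the black rubber top piece on the leather, one after another, each centred side to side with its straight edge in line with the straight edge of the one below and its round end the same way. Last, stand the steel weight upright on the middle of the rubber piece. Leave the green lift and the glue tin where they are, and let everything rest with the stack tidy.

Things in the scene. Friction and masses are not known exactly. Their poses are not given: they have to be found in the camera images.
- plate: Blue steel plate fixed to the table, 116 x 100 x 12 mm, with a white D painted on top (68 x 60, a 2 mm margin round the cork lift). Origin: on the underside, below where the middle of the cork lift's straight edge belongs; x from the D's straight edge to its round end, y across, z up. Top at z = 12 mm; it reaches from x = -26 to 90, y = -50 to 50.
- cork_lift: Pale tan cork, loose flat D-shaped block (heel layer), 64 mm long, 56 wide, 20 thick: one end a straight edge, the other a half circle of radius 28. Origin: middle of the straight edge, on the underside; x along the length towards the round end, y across the width, z up. Sides parallel from x = 0 to 36; centre of mass near x = 29.
- leather_lift: Reddish-brown leather, loose flat D-shaped block (heel layer), 58 mm long, 50 wide, 16 thick: one end a straight edge, the other a half circle of radius 25. Origin: middle of the straight edge, on the underside; x along the length towards the round end, y across the width, z up. Sides parallel from x = 0 to 33; centre of mass near x = 26.
- rubber_piece: Black rubber top piece, loose flat D-shaped block (heel layer), 52 mm long, 44 wide, 14 thick: one end a straight edge, the other a half circle of radius 22. Origin: middle of the straight edge, on the underside; x along the length towards the round end, y across the width, z up. Sides parallel from x = 0 to 30; centre of mass near x = 23.
- weight: Bare steel weight, 60 tall, loose, about 0.3 kg: round foot 40 in diameter and 24 high, a thin neck, and a round knob 28 in diameter from 38 to 60 mm above the foot's underside. Origin: centre of the foot's underside; z up through the knob.
- green_lift: Green (not part of this job, to be left alone), loose flat D-shaped block (heel layer), 58 mm long, 50 wide, 16 thick: one end a straight edge, the other a half circle of radius 25. Origin: middle of the straight edge, on the underside; x along the length towards the round end, y across the width, z up. Sides parallel from x = 0 to 33; centre of mass near x = 26.
- glue_tin: Closed tin with a white lid and a yellow label, 56 in diameter, 62 tall, loose, standing upright, to be left alone. Origin: centre of the underside, z up.
Mind the look-alikes: they are no part of the job. Leave any orange or purple look-alike of the leather_lift alone.

How it is judged (in metres and radians):
On the way, in this order (a step that is already met when the one before it is completed fails the run):
1. the cork lift lies on the white mark of the blue plate, released (x of cork_lift in the frame of plate between -0.01 and 0.01 m and y of cork_lift in the frame of plate between -0.01 and 0.01 m and z of cork_lift in the frame of plate between 0.008 and 0.016 m and angle between cork_lift's own z axis and vertical below 0.1 rad and angle between the x axis of cork_lift and the x axis of plate, either way round below 0.25 rad and contact force between the fingers and cork_lift below 0.2 N), for 0.2 s.
2. the brown leather lift lies on the cork lift, flat edges in line, released (x of leather_lift in the frame of cork_lift between -0.008 and 0.008 m and y of leather_lift in the frame of cork_lift between -0.008 and 0.008 m and z of leather_lift in the frame of cork_lift between 0.016 and 0.024 m and angle between leather_lift's own z axis and vertical below 0.1 rad and angle between the x axis of leather_lift and the x axis of cork_lift, either way round below 0.25 rad and contact force between the fingers and leather_lift below 0.2 N), for 0.2 s.
3. the black rubber piece lies on the leather lift, flat edges in line, released (x of rubber_piece in the frame of leather_lift between -0.008 and 0.008 m and y of rubber_piece in the frame of leather_lift between -0.008 and 0.008 m and z of rubber_piece in the frame of leather_lift between 0.012 and 0.02 m and angle between rubber_piece's own z axis and vertical below 0.1 rad and angle between the x axis of rubber_piece and the x axis of leather_lift, either way round below 0.25 rad and contact force between the fingers and rubber_piece below 0.2 N), for 0.2 s.
4. the steel weight stands on the middle of the rubber piece, released (x of weight in the frame of rubber_piece between 0.014 and 0.038 m and y of weight in the frame of rubber_piece between -0.012 and 0.012 m and z of weight in the frame of rubber_piece between 0.01 and 0.018 m and angle between weight's own z axis and vertical below 0.1 rad and contact force between the fingers and weight below 0.2 N), for 0.2 s.
At the end, for the whole second after the job is handed in: Cork within 10 mm of the mark, leather on cork and rubber on leather within 8 mm (straight-edge middles, along x and y), each turned as the one below within 0.25 rad; weight upright within 12 mm of the rubber's middle; heights within 4 mm, tilts under 0.1 rad; all released, at rest (all of step 1 and all of step 2 and all of step 3 and all of step 4 and linear speed of each of cork_lift, leather_lift, rubber_piece, weight below 0.02 m/s); the robot touches nothing.
It fails at once if the green lift is moved by more than 20 mm (distance of green_lift from where it was at the start of the episode above 0.02 m).
It fails at once if the glue tin is moved by more than 20 mm or tipped (distance of glue_tin from where it was at the start of the episode above 0.02 m or angle between glue_tin's own z axis and vertical above 0.5 rad).
It also fails if it takes over 115 s, if anything falls off the work surface, if the arm or the gripper's body presses on something with over 40 N, if the wrist force passes 120 N, or if a joint passes its speed limit or range.

## Working session

There is one attempt and no reset: what is moved stays moved. The work goes in short steps, Python scripts to look and compute and a tool call to move; the robot and the scene stay as the last step left them, time stands still between calls to the robot, and variables do not carry over. Pictures are saved under pics/ and viewed, at most 14 in all, crops included, and the job is handed in when it is done.

Besides the shell and the picture viewer there is one more tool, called as name(argument=value, ...) on one line, values as JSON. arm_command: Moves the arm, as the interface text tells. Its arguments: {"type":"object","properties":{"increments":{"type":"array"},"grip":{"type":"number"},"grip_force":{"type":"number"}},"required":["increments"]}

```bash
ls; mkdir -p pics; python3 - <<'E'
from station import arm
import cv2,numpy as np
s=arm.sense(); print(s['t'],s['eef_pos'],np.round(s['eef_rot'],3).tolist(),s['gripper_width'],arm.grasp_offset)
for n in('top','side'):
    im=arm.get_image(n); cv2.imwrite(f'pics/{n}0.png',im['color']); print(n,im['fx'],im['cx'],im['cy'],np.round(im['R'],3).tolist(),im['t'], (-im['R'].T@im['t']))
E
```

```text
pics
0.0 [0.20571447 0.58955957 0.23022346] [[0.944, -0.33, -0.001], [-0.33, -0.944, -0.002], [0.0, 0.002, -1.0]] 0.9980529821260171 0.0187
top 444.3029369309563 316.42088003128134 240.27811981710977 [[-0.024, -1.0, -0.001], [-0.986, 0.024, -0.166], [0.166, -0.003, -0.986]] [-0.05200215  0.57496669  0.9690247 ] [ 0.40503056 -0.06241293  1.0508828 ]
side 492.6044787364898 323.61753422586025 241.52474713632157 [[-0.968, -0.25, 0.013], [-0.186, 0.683, -0.706], [0.168, -0.686, -0.708]] [0.51603321 0.1853803  0.84430216] [0.39228057 0.58172775 0.72194948]
```

View pics/top0.png

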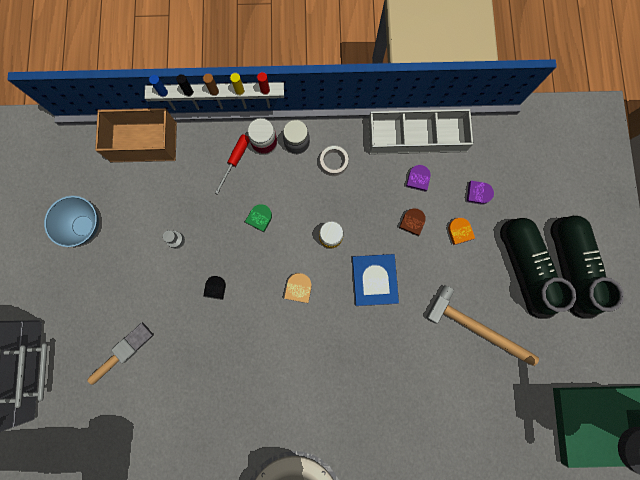

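View pics/side0.png

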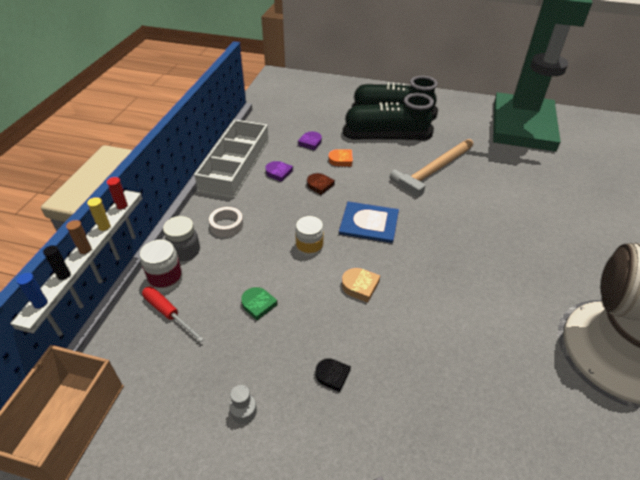

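The top view has these candidates:
- **Cork:** (298,288). The orange block at (461,231) could be mistaken for it.
- **Leather:** (412,221), reddish-brown. Its look-alikes are orange (461,231), purple (419,178) and (480,191), and green (259,217).
- **Rubber:** black, (214,288). The shoes and shadows are also dark.
- **Weight:** (173,239). The white jars at (262,134) and (296,135) and the tin at (331,234) are other round things.
- **Plate:** (375,279).

By the description I choose (298,288), (412,221), (214,288) and (173,239). The side view agrees: cork (361,283), leather (320,182), rubber (332,374), weight (241,405), plate (369,221).

```bash
cat > h.py <<'E'
import cv2,numpy as np
from station import arm
K=4
def ray(im,uv,z):
    uv=np.atleast_2d(uv).astype(float)
    d=np.c_[(uv[:,0]-im['cx'])/im['fx'],(uv[:,1]-im['cy'])/im['fy'],np.ones(len(uv))]@im['R']
    c=-im['R'].T@im['t']
    return c[:2]+d[:,:2]*((z-c[2])/d[:,2])[:,None]
HSV={'cork':((8,50,120),(25,200,255)),'leather':((0,110,40),(12,255,175)),'rubber':((0,0,0),(180,255,42)),
 'white':((0,0,190),(180,60,255)),'blue':((95,120,60),(125,255,255))}
def blob(im,col,px,r=40):
    """largest colour region near px -> contour in full-image pixels (sub-pixel by upsampling)"""
    x0,y0=max(int(px[0])-r,0),max(int(px[1])-r,0)
    c=im['color'][y0:y0+2*r,x0:x0+2*r]
    c=cv2.resize(c,None,fx=K,fy=K,interpolation=cv2.INTER_CUBIC)
    m=cv2.inRange(cv2.cvtColor(c,cv2.COLOR_BGR2HSV),*HSV[col])
    m=cv2.morphologyEx(cv2.morphologyEx(m,cv2.MORPH_CLOSE,np.ones((13,13))),cv2.MORPH_OPEN,np.ones((9,9)))
    cs=cv2.findContours(m,cv2.RETR_EXTERNAL,cv2.CHAIN_APPROX_NONE)[0]
    q=max(cs,key=cv2.contourArea)[:,0,:]
    return (q+.5)/K-.5+[x0,y0]
def dpose(P,com):
    """D outline in the plane (m) -> straight-edge middle, heading deg, rect sizes mm, centroid"""
    Q=np.round((P-P.mean(0))*1e4).astype(np.int32)          # 0.1 mm
    lo=Q.min(0); m=np.zeros((Q-lo).max(0)[::-1]+1,np.uint8); cv2.fillPoly(m,[Q-lo],1)
    g=(np.argwhere(m)[:,::-1]+lo)/1e4; c=g.mean(0)
    rc=cv2.minAreaRect(Q.astype(np.float32)); a=np.radians(rc[2])
    best=max((np.mean((-(g-c)@[np.cos(b),np.sin(b)])**3),b) for b in a+np.arange(4)*np.pi/2)
    # heading: the round end has the thin tail?  decided by width: wide end = straight edge
    def score(b):
        u=(g-c)@[np.cos(b),np.sin(b)]; v=(g-c)@[-np.sin(b),np.cos(b)]
        return np.ptp(v[u<u.min()+.004])-np.ptp(v[u>u.max()-.004])
    b=max(a+np.arange(4)*np.pi/2,key=score); e=np.array([np.cos(b),np.sin(b)])
    c=c+P.mean(0)
    return c-com*e,(np.degrees(b)+180)%360-180,np.round(np.array(rc[1])/10,1),c
def piece(col,pxs,z,com):
    for n,px in pxs.items():
        im=arm.get_image(n); o,h,s,c=dpose(ray(im,blob(im,col,px),z),com)
        print(col,n,'origin',np.round(o*1e3,1),'head %.1f'%h,'size',s,'com',np.round(c*1e3,1))
E
python3 - <<'E'
from h import *
piece('white',dict(top=(375,279),side=(369,221)),.012,.0307)
piece('cork',dict(top=(298,288),side=(361,283)),.010,.029)
piece('leather',dict(top=(412,221),side=(320,182)),.008,.026)
piece('rubber',dict(top=(214,288),side=(332,374)),.007,.023)
t,s=arm.get_image('top'),arm.get_image('side')
P=ray(t,blob(t,'blue',(375,279),32),.012); r=cv2.minAreaRect((P*1e3).astype(np.float32)); print('plate rect',r)
crop=lambda im,x,y,r:cv2.resize(im['color'][y-r:y+r,x-r:x+r],(260,260),interpolation=cv2.INTER_CUBIC)
cv2.imwrite('pics/crops.png',np.vstack([np.hstack([crop(t,298,288,24),crop(t,412,221,24),crop(t,173,239,24)]),np.hstack([crop(s,361,283,30),crop(s,241,405,30),crop(t,214,288,24)])]))
E
```

```text
white top origin [ 450.6 -202.2] head 2.2 size [66.6 59.3] com [ 481.2 -201. ]
white side origin [ 450.2 -199. ] head 1.9 size [67.9 61.4] com [ 480.9 -197.9]
cork top origin [440.4 -15. ] head -12.1 size [58.3 67.1] com [468.7 -21.1]
cork side origin [440.5 -20.5] head -12.6 size [61.4 68.6] com [468.8 -26.8]
leather top origin [ 599.1 -288.2] head -25.3 size [51.6 58.9] com [ 622.6 -299.3]
leather side origin [ 598.5 -286.1] head -26.3 size [60.3 59.6] com [ 621.8 -297.6]
rubber top origin [452.1 179.2] head -10.5 size [47.5 51.1] com [474.7 175. ]
rubber side origin [451.3 181.2] head -9.5 size [48.9 50.7] com [474.  177.4]
plate rect ((484.2001647949219, -200.4849395751953), (115.455322265625, 100.4088134765625), 2.003131151199341)
```

View pics/crops.png

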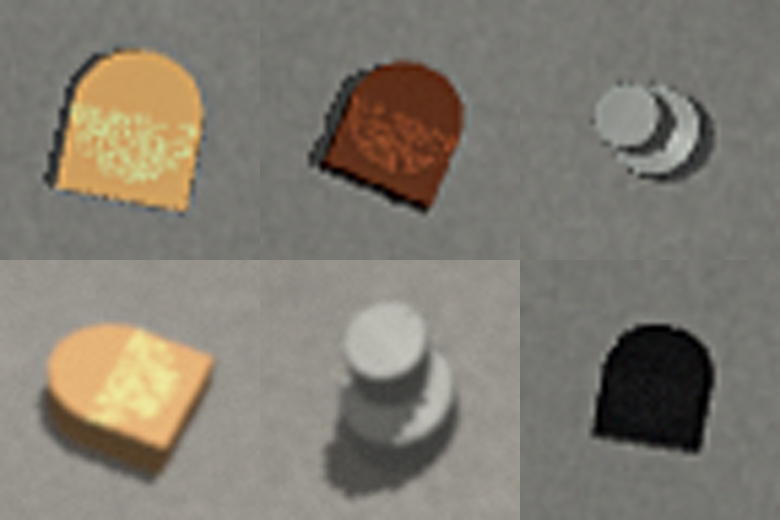

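The crops confirm the choices: pale tan cork, reddish-brown leather, black rubber and the steel weight with its knob. The cork's side view missed its dark front face, so I'm using the top view for it. The plate origin is about (451,-201) mm, heading 2°. Next I work out the move to above the cork.

```bash
cat >> h.py <<'E'
from scipy.spatial.transform import Rotation as Ro
def go(*wps):
    """print the increments (cm, deg; tool axes now) to TCP waypoints (x,y,z mm, heading deg), tool down"""
    s=arm.sense(); p,R=np.array(s['eef_pos']),np.array(s['eef_rot'])
    print('t %.1f pos'%s['t'],np.round(p*1e3,1),'head %.1f'%np.degrees(np.arctan2(R[1,0],R[0,0])),'w %.3f'%s['gripper_width'],'gf %.1f'%s['grip_force'],'f',np.round(s['force'],1))
    for x,y,z,h in wps:
        c,n=np.cos(np.radians(h)),np.sin(np.radians(h)); T=np.array([[c,n,0],[n,-c,0],[0,0,-1]])
        print(np.round(R.T@(np.array([x,y,z])/1e3-p)*100,2).tolist(),np.round(Ro.from_matrix(R.T@T).as_rotvec(degrees=True),2).tolist())
def at(o,h,dx,z,hh=None):
    return (o[0]+dx*np.cos(np.radians(h)),o[1]+dx*np.sin(np.radians(h)),z,h if hh is None else hh)
E
python3 -c "
from h import *
go(at((440.4,-15),-12.2,24,100))"
```

```text
t 0.6 pos [205.9 590.1 231.3] head -19.2 w 1.000 gf 0.0 f [0.2 0.3 0.5]
[44.46, 49.11, 13.13] [-0.0, 0.0, -7.04]
```

arm_command(increments=[22.0, 24.5, 6.0, 0, 0, -7, 22.0, 24.5, 6.0, 0, 0, -7, 22.0, 24.5, 6.0, 0, 0, -7, 22.0, 24.5, 6.0, 0, 0, -7, 22.0, 24.5, 6.0, 0, 0, -7, 22.0, 24.5, 6.0, 0, 0, -7, 22.0, 24.5, 6.0, 0, 0, -7, 22.0, 24.5, 6.0, 0, 0, -7], grip=-1, grip_force=30)

```text
t: 1.4
eef_pos: [0.3329, 0.2822, 0.1706]
eef_rot: [[0.976, -0.216, -0.002], [-0.216, -0.976, -0.002], [-0.001, 0.003, -1.0]]
force: [-0.8, 0.2, 0.5]
gripper_width: 0.998
grip_force: 0.0
```

```bash
python3 -c "
from h import *
go(at((440.4,-15),-12.2,24,100))"
```

```text
t 1.4 pos [332.9 282.2 170.6] head -12.5 w 0.998 gf 0.0 f [-0.8  0.2  0.5]
[19.34, 26.65, 7.1] [0.14, 0.07, -0.3]
```

arm_command(increments=[19.3, 26.6, 7.0, 0, 0, -0.3, 19.3, 26.6, 7.0, 0, 0, -0.3, 19.3, 26.6, 7.0, 0, 0, -0.3, 19.3, 26.6, 7.0, 0, 0, -0.3, 19.3, 26.6, 7.0, 0, 0, -0.3, 19.3, 26.6, 7.0, 0, 0, -0.3, 19.3, 26.6, 7.0, 0, 0, -0.3, 19.3, 26.6, 7.0, 0, 0, -0.3])

```text
t: 2.2
eef_pos: [0.4663, -0.0173, 0.1004]
eef_rot: [[0.977, -0.212, -0.001], [-0.212, -0.977, -0.001], [-0.001, 0.001, -1.0]]
force: [-0.9, 1.0, 0.7]
gripper_width: 0.996
grip_force: 0.0
```

arm_command(increments=[0, 0, 0, 0, 0, 0, 0, 0, 0, 0, 0, 0])

```text
t: 2.4
eef_pos: [0.4654, -0.0138, 0.1016]
eef_rot: [[0.979, -0.206, 0.001], [-0.206, -0.979, 0.0], [0.001, -0.0, -1.0]]
force: [-0.2, 0.7, -0.6]
gripper_width: 1.002
grip_force: 0.0
```

```bash
python3 -c "
from h import *
go(at((440.4,-15),-12.2,24,100),at((440.4,-15),-12.2,24,30),at((440.4,-15),-12.2,24,1))
im=arm.get_image('side'); cv2.imwrite('pics/s1.png',cv2.resize(im['color'][150:400,220:540],(640,500)))"
```

```text
t 2.4 pos [465.4 -13.8 101.6] head -11.9 w 1.002 gf 0.0 f [-0.2  0.7 -0.6]
[-0.02, 0.65, 0.16] [-0.02, -0.04, 0.33]
[-0.02, 0.65, 7.16] [-0.02, -0.04, 0.33]
[-0.03, 0.65, 10.06] [-0.02, -0.04, 0.33]
```

View pics/s1.png

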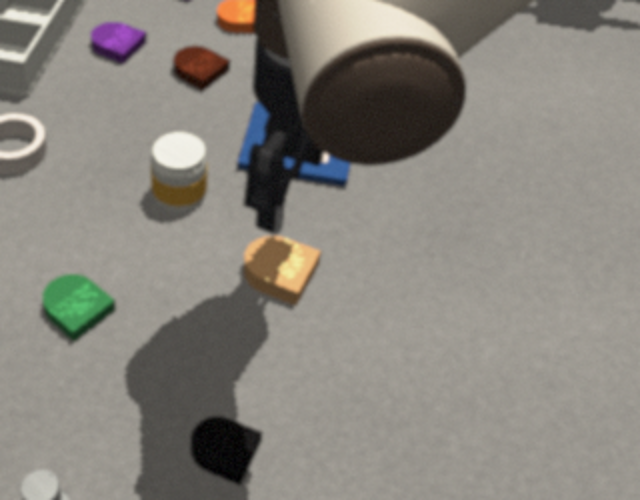

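The gripper hovers over the cork at crop (282,270), and the tin at crop (180,165) is clear of the fingers. I'll descend in two stages.

arm_command(increments=[0, 0.65, 4, 0, 0, 0.3, 0, 0.65, 7, 0, 0, 0.3, 0, 0.65, 7, 0, 0, 0.3, 0, 0.65, 7, 0, 0, 0.3, 0, 0.65, 7, 0, 0, 0.3])

```text
t: 2.95
eef_pos: [0.4652, -0.02, 0.033]
eef_rot: [[0.978, -0.21, 0.003], [-0.21, -0.978, 0.001], [0.003, -0.001, -1.0]]
force: [-0.9, -0.0, 0.2]
gripper_width: 1.0
grip_force: 0.0
```

```bash
python3 -c "
from h import *
go(at((440.4,-15),-12.2,24,1))"
```

```text
t 3.0 pos [465.2 -20.   33. ] head -12.1 w 1.000 gf 0.0 f [-0.9 -0.   0.2]
[-0.14, 0.04, 3.2] [-0.08, -0.18, 0.06]
```

arm_command(increments=[-0.1, 0, 2, 0, 0, 0, -0.1, 0, 3, 0, 0, 0, -0.1, 0, 3.1, 0, 0, 0, -0.1, 0, 3.1, 0, 0, 0, -0.1, 0, 3.1, 0, 0, 0])

```text
t: 3.45
eef_pos: [0.4634, -0.0206, 0.001]
eef_rot: [[0.977, -0.212, 0.001], [-0.212, -0.977, 0.0], [0.001, -0.001, -1.0]]
force: [0.5, -0.0, -0.2]
gripper_width: 1.004
grip_force: 0.0
```

arm_command(increments=[0, 0, 0, 0, 0, 0, 0, 0, 0, 0, 0, 0, 0, 0, 0, 0, 0, 0, 0, 0, 0, 0, 0, 0, 0, 0, 0, 0, 0, 0, 0, 0, 0, 0, 0, 0, 0, 0, 0, 0, 0, 0, 0, 0, 0, 0, 0, 0], grip=1, grip_force=30)

```text
t: 4.25
eef_pos: [0.4632, -0.0207, 0.0008]
eef_rot: [[0.977, -0.212, 0.001], [-0.212, -0.977, 0.0], [0.001, -0.0, -1.0]]
force: [-0.6, 0.2, 6.1]
gripper_width: 0.644
grip_force: 32.5
```

```bash
python3 -c "
from h import *
go(at((440.4,-15),-12.2,24,100))
im=arm.get_image('side'); cv2.imwrite('pics/s2.png',cv2.resize(im['color'][180:340,260:460],(600,480)))"
```

```text
t 4.2 pos [463.2 -20.7   0.8] head -12.2 w 0.644 gf 32.5 f [-0.6  0.2  6.1]
[0.06, -0.08, -9.92] [-0.02, -0.05, -0.03]
```

View pics/s2.png

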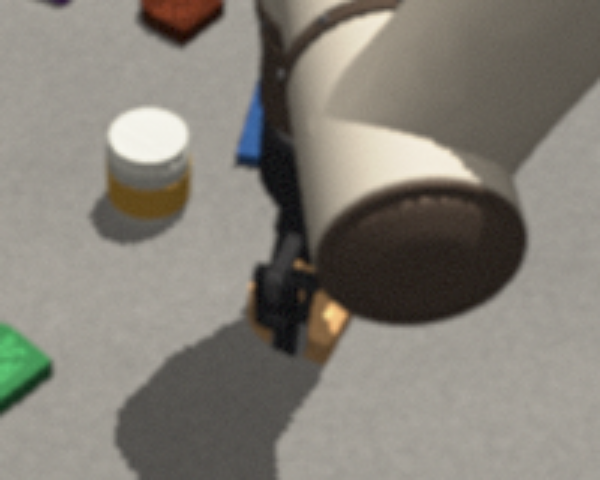

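The fingers hold the cork (width 0.644, about 55 mm). The grip point is 23 mm from its straight edge.

arm_command(increments=[0, 0, -1.5, 0, 0, 0, 0, 0, -4, 0, 0, 0, 0, 0, -7, 0, 0, 0, 0, 0, -7, 0, 0, 0, 0, 0, -7, 0, 0, 0])

```text
t: 4.8
eef_pos: [0.4627, -0.0207, 0.0706]
eef_rot: [[0.977, -0.212, 0.001], [-0.212, -0.977, 0.001], [0.001, -0.001, -1.0]]
force: [-0.0, 0.5, -0.4]
gripper_width: 0.647
grip_force: 32.0
```

```bash
python3 -c "
from h import *
go(at((451,-201),2,23.3,70))"
```

```text
t 4.8 pos [462.7 -20.7  70.6] head -12.3 w 0.647 gf 32.0 f [-0.   0.5 -0.4]
[4.94, 17.3, 0.05] [-0.04, -0.05, -14.26]
```

arm_command(increments=[1.1, 4.0, 0, 0, 0, -3.5, 2.4, 8.5, 0, 0, 0, -7, 3.7, 13, 0, 0, 0, -10.5, 4.94, 17.3, 0, 0, 0, -14.2, 4.94, 17.3, 0, 0, 0, -14.2, 4.94, 17.3, 0, 0, 0, -14.2, 4.94, 17.3, 0, 0, 0, -14.2, 4.94, 17.3, 0, 0, 0, -14.2])

```text
t: 5.6
eef_pos: [0.4741, -0.1991, 0.0699]
eef_rot: [[0.999, 0.036, -0.001], [0.036, -0.999, 0.0], [-0.001, -0.0, -1.0]]
force: [-0.3, 0.2, -0.1]
gripper_width: 0.652
grip_force: 32.1
```

```bash
python3 -c "
from h import *
go(at((451,-201),2,23.3,30),at((451,-201),2,23.3,14))"
```

```text
t 5.6 pos [ 474.1 -199.1   69.9] head 2.1 w 0.652 gf 32.1 f [-0.3  0.2 -0.1]
[0.02, 0.11, 3.99] [-0.02, 0.07, 0.05]
[0.03, 0.11, 5.59] [-0.02, 0.07, 0.05]
```

arm_command(increments=[0, 0.1, 2, 0, 0, 0, 0, 0.1, 4, 0, 0, 0, 0, 0.1, 5, 0, 0, 0, 0, 0.1, 5.4, 0, 0, 0, 0, 0.1, 5.6, 0, 0, 0, 0, 0.1, 5.65, 0, 0, 0, 0, 0.1, 5.65, 0, 0, 0])

```text
t: 6.3
eef_pos: [0.475, -0.2013, 0.0144]
eef_rot: [[0.999, 0.034, 0.001], [0.034, -0.999, -0.0], [0.001, 0.0, -1.0]]
force: [-0.8, -0.6, 0.2]
gripper_width: 0.648
grip_force: 32.1
```

arm_command(increments=[0, 0, 0, 0, 0, 0, 0, 0, 0, 0, 0, 0, 0, 0, 0, 0, 0, 0, 0, 0, 0, 0, 0, 0, 0, 0, 0, 0, 0, 0, 0, 0, 0, 0, 0, 0], grip=-1)

```text
t: 6.9
eef_pos: [0.4745, -0.2013, 0.0138]
eef_rot: [[0.999, 0.034, 0.0], [0.034, -0.999, -0.0], [0.0, 0.0, -1.0]]
force: [0.0, -0.2, 0.1]
gripper_width: 0.996
grip_force: 0.0
```

arm_command(increments=[0, 0, -1, 0, 0, 0, 0, 0, -4, 0, 0, 0, 0, 0, -8, 0, 0, 0, 0, 0, -10, 0, 0, 0, 0, 0, -10, 0, 0, 0])

```text
t: 7.4
eef_pos: [0.4768, -0.2017, 0.118]
eef_rot: [[0.999, 0.035, 0.009], [0.035, -0.999, -0.001], [0.008, 0.002, -1.0]]
force: [0.1, -0.1, -0.9]
gripper_width: 0.997
grip_force: 0.0
```

```bash
python3 -c "
from h import *
go(at((599.1,-288.2),-25.5,21,100),at((530,-240),-14,21,150))"
```

```text
t 7.4 pos [ 476.8 -201.7  118. ] head 2.0 w 0.997 gf 0.0 f [ 0.1 -0.1 -0.9]
[13.76, 10.04, 1.94] [-0.02, -0.5, 27.5]
[7.22, 4.6, -3.13] [0.03, -0.5, 16.0]
```

arm_command(increments=[3.4, 2.5, 0.5, 0, 0, 6.8, 6.9, 5.0, 1, 0, 0, 13.7, 10.3, 7.5, 1.5, 0, 0, 20.6, 13.7, 10, 1.9, 0, -0.5, 27.5, 13.7, 10, 1.9, 0, -0.5, 27.5, 13.7, 10, 1.9, 0, -0.5, 27.5, 13.7, 10, 1.9, 0, -0.5, 27.5])

```text
t: 8.1
eef_pos: [0.6136, -0.2959, 0.0944]
eef_rot: [[0.903, -0.431, -0.01], [-0.431, -0.903, 0.002], [-0.01, 0.002, -1.0]]
force: [-0.5, 0.3, 0.1]
gripper_width: 1.001
grip_force: 0.0
```

```bash
python3 - <<'E'
from h import *
piece('cork',dict(top=(375,279),side=(369,221)),.022,.029)
im=arm.get_image('top'); cv2.imwrite('pics/t3.png',cv2.resize(im['color'][180:330,310:510],(640,480)))
go(at((599,-287.7),-25.5,21,40),at((599,-287.7),-25.5,21,0))
E
```

```text
cork top origin [ 455.1 -260.1] head 90.0 size [4.8 4.6] com [ 455.1 -231.1]
cork side origin [ 451.8 -211.5] head 1.8 size [65.1 63.2] com [ 480.7 -210.6]
t 8.2 pos [ 614.1 -295.9   95.7] head -25.5 w 1.002 gf 0.0 f [-0.2  0.3  0.6]
[0.43, -0.1, 5.56] [0.11, 0.46, 0.01]
[0.46, -0.11, 9.56] [0.11, 0.46, 0.01]
```

View pics/t3.png

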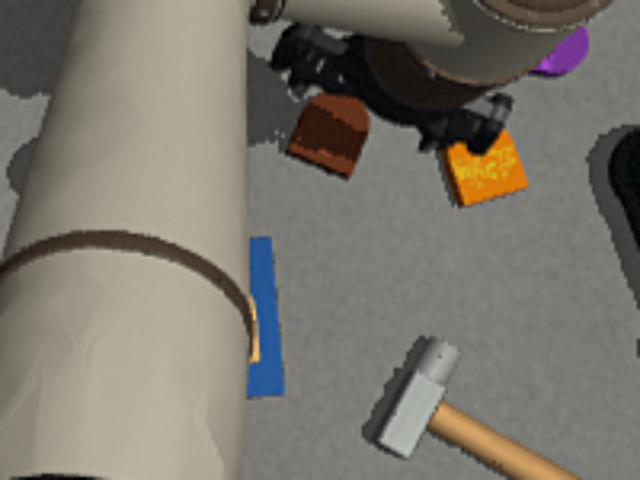

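The leather at crop (332,135) is below the open gripper and the orange one at crop (485,170) is clear. The arm hides most of the plate, so I'll check the cork later.

arm_command(increments=[0.4, -0.1, 3, 0.1, 0.4, 0, 0.4, -0.1, 5.5, 0.1, 0.4, 0, 0.4, -0.1, 5.5, 0.1, 0.4, 0, 0.4, -0.1, 5.5, 0.1, 0.4, 0, 0.4, -0.1, 5.5, 0.1, 0.4, 0])

```text
t: 8.75
eef_pos: [0.6195, -0.2975, 0.042]
eef_rot: [[0.903, -0.43, 0.002], [-0.43, -0.903, -0.001], [0.002, 0.0, -1.0]]
force: [0.2, 0.4, -0.2]
gripper_width: 0.997
grip_force: 0.0
```

```bash
python3 - <<'E'
from h import *
go(at((599,-287.7),-25.5,21,0))
im=arm.get_image('side'); cv2.imwrite('pics/s4.png',cv2.resize(im['color'][140:280,260:460],(700,490),interpolation=cv2.INTER_CUBIC))
E
```

```text
t 8.8 pos [ 619.5 -297.5   42. ] head -25.5 w 0.997 gf 0.0 f [ 0.2  0.4 -0.2]
[-0.18, -0.01, 4.2] [0.01, -0.12, 0.01]
```

View pics/s4.png

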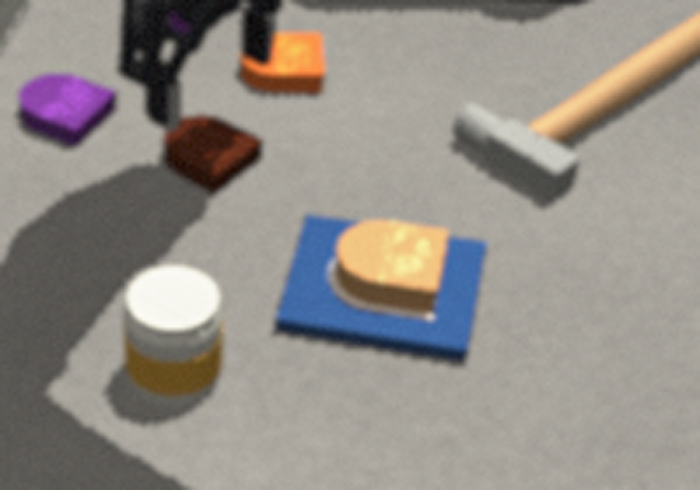

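The cork lies squarely on the white mark, at crop (390,265). The fingers straddle the leather at crop (212,150), so I descend and grip.

arm_command(increments=[-0.15, 0, 2, 0, 0, 0, -0.15, 0, 3.5, 0, 0, 0, -0.15, 0, 4.1, 0, 0, 0, -0.15, 0, 4.2, 0, 0, 0, -0.15, 0, 4.2, 0, 0, 0, -0.15, 0, 4.2, 0, 0, 0])

```text
t: 9.4
eef_pos: [0.6176, -0.2968, -0.0015]
eef_rot: [[0.902, -0.431, -0.0], [-0.431, -0.902, -0.0], [-0.0, 0.0, -1.0]]
force: [-0.3, -0.8, -0.2]
gripper_width: 1.003
grip_force: 0.0
```

arm_command(increments=[0, 0, 0, 0, 0, 0, 0, 0, 0, 0, 0, 0, 0, 0, 0, 0, 0, 0, 0, 0, 0, 0, 0, 0, 0, 0, 0, 0, 0, 0, 0, 0, 0, 0, 0, 0, 0, 0, 0, 0, 0, 0, 0, 0, 0, 0, 0, 0], grip=1, grip_force=30)

```text
t: 10.2
eef_pos: [0.6173, -0.2967, -0.0017]
eef_rot: [[0.902, -0.431, -0.001], [-0.431, -0.902, -0.0], [-0.0, 0.0, -1.0]]
force: [0.1, 0.5, 4.9]
gripper_width: 0.579
grip_force: 33.2
```

arm_command(increments=[0, 0, -1.5, 0, 0, 0, 0, 0, -4, 0, 0, 0, 0, 0, -8, 0, 0, 0, 0, 0, -10, 0, 0, 0, 0, 0, -10, 0, 0, 0, 0, 0, -10, 0, 0, 0])

```text
t: 10.8
eef_pos: [0.6165, -0.2964, 0.0977]
eef_rot: [[0.902, -0.432, -0.002], [-0.432, -0.902, 0.001], [-0.002, -0.0, -1.0]]
force: [-0.2, -0.7, -0.9]
gripper_width: 0.581
grip_force: 32.7
```

```bash
python3 - <<'E'
from h import *
go(at((451.2,-202),2,21,90))
E
```

```text
t 10.8 pos [ 616.5 -296.4   97.7] head -25.6 w 0.581 gf 32.7 f [-0.2 -0.7 -0.9]
[-17.12, -2.35, 0.81] [-0.05, 0.12, -27.58]
```

arm_command(increments=[-4.3, -0.6, 0.2, 0, 0, -6.9, -8.6, -1.2, 0.4, 0, 0, -13.8, -12.9, -1.8, 0.6, 0, 0, -20.7, -17.2, -2.35, 0.8, 0, 0, -27.6, -17.2, -2.35, 0.8, 0, 0, -27.6, -17.2, -2.35, 0.8, 0, 0, -27.6, -17.2, -2.35, 0.8, 0, 0, -27.6, -17.2, -2.35, 0.8, 0, 0, -27.6])

```text
t: 11.6
eef_pos: [0.4729, -0.2017, 0.0896]
eef_rot: [[0.999, 0.035, -0.001], [0.035, -0.999, 0.0], [-0.001, -0.0, -1.0]]
force: [-1.3, 0.4, -0.6]
gripper_width: 0.58
grip_force: 32.6
```

arm_command(increments=[0, 0, 0, 0, 0, 0, 0, 0, 0, 0, 0, 0])

```text
t: 11.8
eef_pos: [0.4724, -0.2016, 0.0897]
eef_rot: [[0.999, 0.035, -0.002], [0.035, -0.999, 0.0], [-0.002, -0.0, -1.0]]
force: [-0.2, -0.6, -0.7]
gripper_width: 0.577
grip_force: 32.6
```

```bash
python3 - <<'E'
from h import *
go(at((451.2,-202),2,20.4,31))
im=arm.get_image('side'); cv2.imwrite('pics/s5.png',cv2.resize(im['color'][130:270,280:480],(700,490),interpolation=cv2.INTER_CUBIC))
E
```

```text
t 11.8 pos [ 472.4 -201.6   89.7] head 2.0 w 0.577 gf 32.6 f [-0.2 -0.6 -0.7]
[-0.07, -0.03, 5.87] [-0.03, 0.1, 0.02]
```

View pics/s5.png

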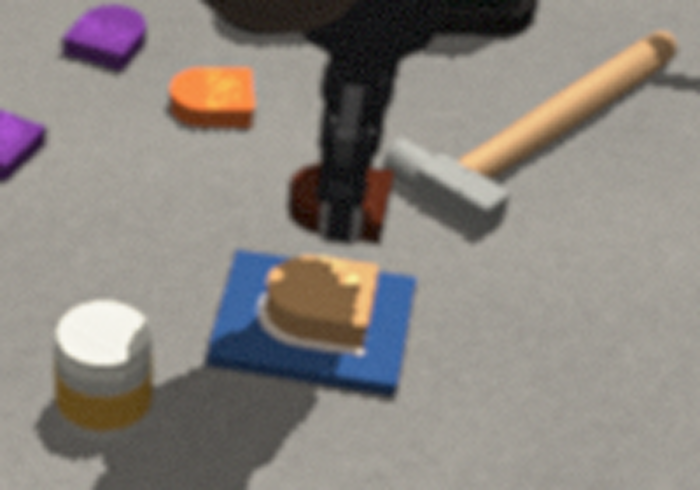

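The leather at crop (345,205) is held level above the cork at crop (325,300), facing the same way. I lower and release it.

arm_command(increments=[-0.05, 0, 2, 0, 0, 0, -0.05, 0, 4, 0, 0, 0, -0.05, 0, 5.2, 0, 0, 0, -0.05, 0, 5.6, 0, 0, 0, -0.05, 0, 5.8, 0, 0, 0, -0.05, 0, 5.9, 0, 0, 0, -0.05, 0, 5.9, 0, 0, 0, -0.05, 0, 5.9, 0, 0, 0])

```text
t: 12.65
eef_pos: [0.4719, -0.2013, 0.0316]
eef_rot: [[0.999, 0.036, -0.0], [0.036, -0.999, 0.0], [-0.0, -0.0, -1.0]]
force: [0.1, 0.8, -0.4]
gripper_width: 0.574
grip_force: 32.6
```

arm_command(increments=[0, 0, 0, 0, 0, 0, 0, 0, 0, 0, 0, 0, 0, 0, 0, 0, 0, 0, 0, 0, 0, 0, 0, 0, 0, 0, 0, 0, 0, 0, 0, 0, 0, 0, 0, 0], grip=-1)

```text
t: 13.25
eef_pos: [0.4714, -0.2013, 0.031]
eef_rot: [[0.999, 0.036, -0.001], [0.036, -0.999, 0.0], [-0.001, -0.0, -1.0]]
force: [-0.2, -0.2, -0.3]
gripper_width: 0.998
grip_force: 0.0
```

arm_command(increments=[0, 0, -1, 0, 0, 0, 0, 0, -4, 0, 0, 0, 0, 0, -8, 0, 0, 0, 0, 0, -9, 0, 0, 0, 0, 0, -9, 0, 0, 0, 0, 0, -9, 0, 0, 0])

```text
t: 13.85
eef_pos: [0.4708, -0.2011, 0.1206]
eef_rot: [[0.999, 0.035, -0.002], [0.035, -0.999, 0.001], [-0.002, -0.001, -1.0]]
force: [0.3, 0.3, -0.4]
gripper_width: 1.001
grip_force: 0.0
```

```bash
python3 - <<'E'
from h import *
go(at((452,180),-10.3,18,125))
E
```

```text
t 13.8 pos [ 470.8 -201.1  120.6] head 2.0 w 1.001 gf 0.0 f [ 0.3  0.3 -0.4]
[1.23, -37.77, -0.4] [-0.04, 0.13, 12.33]
```

arm_command(increments=[0.2, -4, 0, 0, 0, 3, 0.4, -9, 0, 0, 0, 6, 0.6, -14, 0, 0, 0, 9, 0.8, -19, 0, 0, 0, 12.3, 1.0, -24, 0, 0, 0, 12.3, 1.1, -29, 0, 0, 0, 12.3, 1.2, -34, 0, 0, 0, 12.3, 1.2, -37.8, 0, 0, 0, 12.3])

```text
t: 14.65
eef_pos: [0.4688, 0.179, 0.1195]
eef_rot: [[0.984, -0.176, -0.004], [-0.176, -0.984, -0.002], [-0.004, 0.002, -1.0]]
force: [0.3, -0.6, 0.6]
gripper_width: 0.997
grip_force: 0.0
```

arm_command(increments=[0, 0, 0, 0, 0, 0, 0, 0, 0, 0, 0, 0, 0, 0, 0, 0, 0, 0, 0, 0, 0, 0, 0, 0])

```text
t: 15.05
eef_pos: [0.4696, 0.1756, 0.1206]
eef_rot: [[0.984, -0.179, -0.003], [-0.179, -0.984, -0.001], [-0.003, 0.001, -1.0]]
force: [-0.2, -0.1, 0.1]
gripper_width: 1.001
grip_force: 0.0
```

```bash
python3 - <<'E'
from h import *
HSV['cork2']=((8,40,60),(28,220,255))
piece('leather',dict(top=(375,277),side=(369,212)),.040,.026)
t,s=arm.get_image('top'),arm.get_image('side')
A=cv2.resize(t['color'][239:319,335:415],(400,400),interpolation=cv2.INTER_CUBIC)
B=cv2.resize(s['color'][170:250,330:410],(400,400),interpolation=cv2.INTER_CUBIC)
cv2.imwrite('pics/p6.png',np.hstack([A,B]))
# dark-on-floor rubber: tighter threshold check
HSV['rub2']=((0,0,0),(180,255,30)); HSV['rub3']=((0,0,0),(180,255,24))
for k in('rub2','rub3'): piece(k,dict(side=(332,374)),.007,.023)
go(at((452,180),-10.3,18,50))
E
```

```text
leather top origin [ 449.1 -203.9] head -0.4 size [51.5 57.2] com [ 475.1 -204.1]Traceback (most recent call last):
  File "<stdin>", line 3, in <module>
  File "h.py", line 37, in piece
    im=arm.get_image(n); o,h,s,c=dpose(ray(im,blob(im,col,px),z),com)
                                              ~~~~^^^^^^^^^^^
  File "h.py", line 19, in blob
    q=max(cs,key=cv2.contourArea)[:,0,:]
      ~~~^^^^^^^^^^^^^^^^^^^^^^^^
ValueError: max() iterable argument is empty
```

```bash
python3 - <<'E'
from h import *
t=arm.get_image('top')
A=cv2.resize(t['color'][239:319,335:415],(480,480),interpolation=cv2.INTER_CUBIC)
cv2.imwrite('pics/p6.png',A)
go(at((452,179.3),-10.3,18,50),at((452,179.3),-10.3,18,-1))
E
```

```text
t 15.2 pos [470.  175.9 121.1] head -10.3 w 1.000 gf 0.0 f [-0.4  0.3  0.2]
[-0.02, -0.01, 7.11] [0.0, 0.09, -0.03]
[-0.01, -0.01, 12.21] [0.0, 0.09, -0.03]
```

View pics/p6.png

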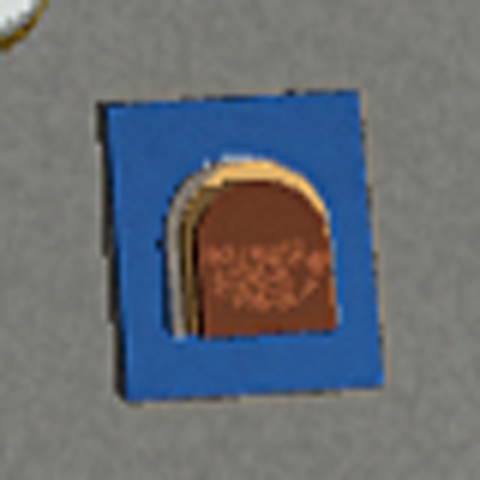

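The leather sits on the cork with straight edges in line at crop row 333, turned the same way. Next is the rubber.

arm_command(increments=[0, 0, 4, 0, 0, 0, 0, 0, 8, 0, 0, 0, 0, 0, 10.5, 0, 0, 0, 0, 0, 11.7, 0, 0, 0, 0, 0, 12.2, 0, 0, 0, 0, 0, 12.2, 0, 0, 0, 0, 0, 12.2, 0, 0, 0])

```text
t: 15.9
eef_pos: [0.4707, 0.1775, 0.0003]
eef_rot: [[0.984, -0.178, 0.001], [-0.178, -0.984, 0.002], [0.0, -0.002, -1.0]]
force: [0.4, 0.0, 0.6]
gripper_width: 1.0
grip_force: 0.0
```

arm_command(increments=[0, 0, 0, 0, 0, 0, 0, 0, 0, 0, 0, 0, 0, 0, 0, 0, 0, 0, 0, 0, 0, 0, 0, 0, 0, 0, 0, 0, 0, 0, 0, 0, 0, 0, 0, 0, 0, 0, 0, 0, 0, 0, 0, 0, 0, 0, 0, 0], grip=1, grip_force=30)

```text
t: 16.7
eef_pos: [0.4701, 0.1772, -0.0001]
eef_rot: [[0.984, -0.177, -0.0], [-0.177, -0.984, 0.001], [-0.001, -0.001, -1.0]]
force: [-1.0, -0.2, 6.3]
gripper_width: 0.507
grip_force: 31.5
```

arm_command(increments=[0, 0, -1.5, 0, 0, 0, 0, 0, -4, 0, 0, 0, 0, 0, -8, 0, 0, 0, 0, 0, -11, 0, 0, 0, 0, 0, -11, 0, 0, 0, 0, 0, -11, 0, 0, 0])

```text
t: 17.3
eef_pos: [0.4697, 0.1769, 0.1093]
eef_rot: [[0.984, -0.178, -0.001], [-0.178, -0.984, 0.001], [-0.001, -0.001, -1.0]]
force: [0.3, -0.4, -1.8]
gripper_width: 0.505
grip_force: 30.8
```

```bash
python3 - <<'E'
from h import *
go(at((450.3,-202.6),1.5,18,108))
im=arm.get_image('side'); cv2.imwrite('pics/s7.png',cv2.resize(im['color'][230:430,220:460],(600,500),interpolation=cv2.INTER_CUBIC))
E
```

```text
t 17.3 pos [469.7 176.9 109.3] head -10.3 w 0.505 gf 30.8 f [ 0.3 -0.4 -1.8]
[6.62, 37.32, 0.08] [-0.07, 0.07, -11.77]
```

View pics/s7.png

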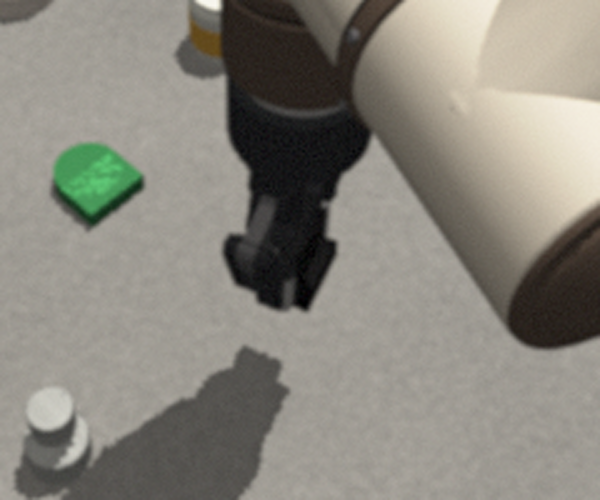

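The rubber is held; its edges show either side of the finger at crop (280,265). I carry it over.

arm_command(increments=[0.8, 4, 0, 0, 0, -3, 1.6, 9, 0, 0, 0, -6, 2.5, 14, 0, 0, 0, -9, 3.4, 19, 0, 0, 0, -11.8, 4.3, 24, 0, 0, 0, -11.8, 5.2, 29, 0, 0, 0, -11.8, 6.0, 34, 0, 0, 0, -11.8, 6.62, 37.3, 0, 0, 0, -11.8])

```text
t: 18.15
eef_pos: [0.467, -0.2043, 0.1071]
eef_rot: [[1.0, 0.026, -0.006], [0.026, -1.0, 0.001], [-0.005, -0.001, -1.0]]
force: [1.0, 0.6, -0.2]
gripper_width: 0.506
grip_force: 30.9
```

arm_command(increments=[0, 0, 0, 0, 0, 0, 0, 0, 0, 0, 0, 0, 0, 0, 0, 0, 0, 0, 0, 0, 0, 0, 0, 0])

```text
t: 18.55
eef_pos: [0.4686, -0.2008, 0.1085]
eef_rot: [[1.0, 0.029, -0.003], [0.029, -1.0, 0.001], [-0.003, -0.001, -1.0]]
force: [-0.7, 0.1, 1.2]
gripper_width: 0.507
grip_force: 30.9
```

```bash
python3 - <<'E'
from h import *
go(at((450.3,-202.6),1.5,18.2,48.5))
im=arm.get_image('side'); cv2.imwrite('pics/s8.png',cv2.resize(im['color'][130:270,280:480],(700,490),interpolation=cv2.INTER_CUBIC))
E
```

```text
t 18.6 pos [ 468.6 -200.8  108.5] head 1.7 w 0.507 gf 30.9 f [-0.7  0.1  1.2]
[0.0, 0.14, 6.0] [-0.04, 0.15, 0.17]
```

View pics/s8.png

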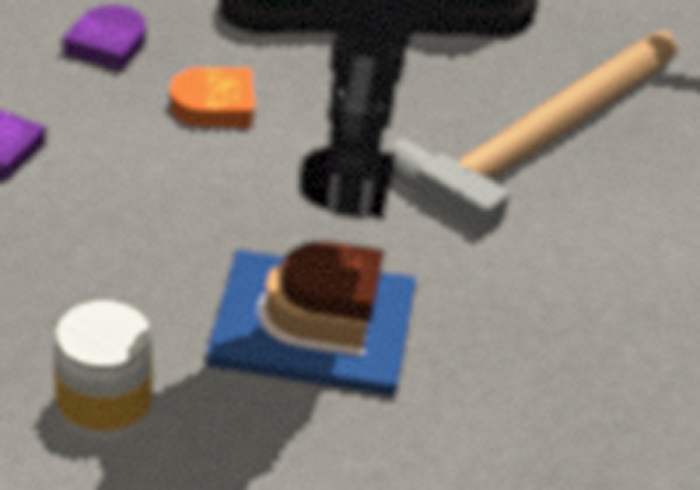

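The rubber at crop (345,185) is over the leather at crop (330,280), with straight edges aligned near column 383. I lower and release it.

arm_command(increments=[0, 0.1, 2, 0, 0, 0, 0, 0.1, 4, 0, 0, 0, 0, 0.1, 5.2, 0, 0, 0, 0, 0.1, 5.7, 0, 0, 0, 0, 0.1, 5.9, 0, 0, 0, 0, 0.1, 6.0, 0, 0, 0, 0, 0.1, 6.0, 0, 0, 0, 0, 0.1, 6.0, 0, 0, 0])

```text
t: 19.4
eef_pos: [0.4691, -0.203, 0.0496]
eef_rot: [[1.0, 0.027, -0.0], [0.027, -1.0, 0.0], [-0.0, -0.0, -1.0]]
force: [0.6, 0.4, -0.2]
gripper_width: 0.51
grip_force: 30.9
```

arm_command(increments=[0, 0, 0, 0, 0, 0, 0, 0, 0, 0, 0, 0, 0, 0, 0, 0, 0, 0, 0, 0, 0, 0, 0, 0, 0, 0, 0, 0, 0, 0, 0, 0, 0, 0, 0, 0], grip=-1)

```text
t: 20.0
eef_pos: [0.4687, -0.2029, 0.049]
eef_rot: [[1.0, 0.027, -0.001], [0.027, -1.0, 0.0], [-0.001, -0.0, -1.0]]
force: [0.3, -0.4, -0.6]
gripper_width: 1.0
grip_force: 0.0
```

arm_command(increments=[0, 0, -1, 0, 0, 0, 0, 0, -4, 0, 0, 0, 0, 0, -7, 0, 0, 0, 0, 0, -8, 0, 0, 0, 0, 0, -8, 0, 0, 0, 0, 0, -8, 0, 0, 0])

```text
t: 20.6
eef_pos: [0.4681, -0.2027, 0.1285]
eef_rot: [[1.0, 0.027, -0.002], [0.027, -1.0, 0.001], [-0.002, -0.001, -1.0]]
force: [-0.1, -0.7, -0.2]
gripper_width: 1.003
grip_force: 0.0
```

```bash
python3 - <<'E'
from h import *
go()
t=arm.get_image('top'); s=arm.get_image('side')
# weight: knob-top ellipse by grey brightness in both views
for n,im,x,y,r in(('top',t,173,239,16),('side',s,241,405,30)):
    c=cv2.resize(im['color'][y-r:y+r,x-r:x+r],None,fx=12,fy=12,interpolation=cv2.INTER_CUBIC)[:,:,:]
    cv2.imwrite(f'pics/w_{n}.png',cv2.resize(c,(390,390)))
cv2.imwrite('pics/w.png',np.hstack([cv2.imread('pics/w_top.png'),cv2.imread('pics/w_side.png')]))
E
```

```text
t 20.6 pos [ 468.1 -202.7  128.5] head 1.5 w 1.003 gf 0.0 f [-0.1 -0.7 -0.2]
```

View pics/w.png

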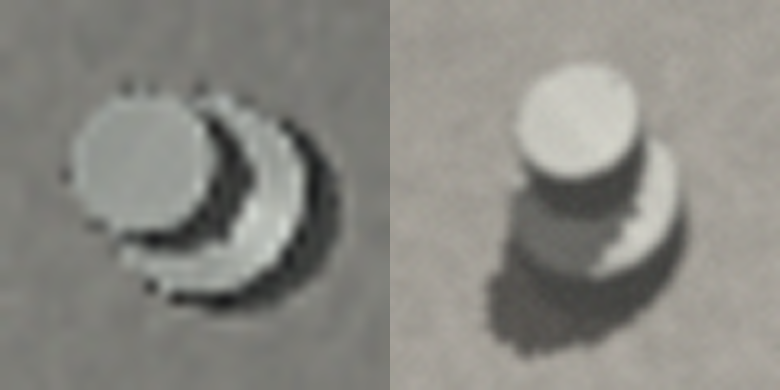

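```bash
python3 - <<'E'
from h import *
t=arm.get_image('top'); s=arm.get_image('side')
a=ray(t,(168.2,235.9),.06)[0]*1e3; b=ray(s,(239.4,393.3),.06)[0]*1e3; print(a,b)
c=(a+b)/2
go((c[0],c[1],130,0))
E
```

```text
[589.71403535 269.62299463] [589.30557126 272.90745316]
t 20.8 pos [ 468.1 -202.8  127.8] head 1.6 w 1.001 gf 0.0 f [-0.1  0.4 -0.4]
[13.42, -47.06, -0.24] [-0.04, 0.23, 1.56]
```

arm_command(increments=[1, -4, -1, 0, 0, 0.4, 2.3, -8.5, -2, 0, 0, 0.8, 3.6, -13, -2, 0, 0, 1.2, 4.9, -17.5, -2, 0, 0, 1.6, 6.2, -22, -2, 0, 0, 1.6, 7.4, -26.5, -2, 0, 0, 1.6, 7.4, -26.5, -2, 0, 0, 1.6, 7.4, -26.5, -2, 0, 0, 1.6])

```text
t: 21.6
eef_pos: [0.5352, 0.0648, 0.1479]
eef_rot: [[1.0, 0.001, -0.004], [0.001, -1.0, -0.0], [-0.004, 0.0, -1.0]]
force: [-0.4, 0.2, -0.3]
gripper_width: 0.997
grip_force: 0.0
```

```bash
python3 - <<'E'
from h import *
go((589.5,271.3,140,0))
E
```

```text
t 21.6 pos [535.2  64.8 147.9] head 0.1 w 0.997 gf 0.0 f [-0.4  0.2 -0.3]
[5.46, -20.64, 0.76] [0.03, 0.21, 0.07]
```

arm_command(increments=[1.2, -4.5, 0.5, 0, 0.2, 0, 2.4, -9, 0.7, 0, 0.2, 0, 3.6, -13.5, 0.7, 0, 0.2, 0, 4.8, -18, 0.7, 0, 0.2, 0, 5.4, -20.6, 0.7, 0, 0.2, 0, 5.4, -20.6, 0.7, 0, 0.2, 0, 5.4, -20.6, 0.7, 0, 0.2, 0, 5.4, -20.6, 0.7, 0, 0.2, 0])

```text
t: 22.4
eef_pos: [0.5894, 0.2679, 0.1417]
eef_rot: [[1.0, -0.003, 0.001], [-0.003, -1.0, -0.001], [0.001, 0.001, -1.0]]
force: [-0.1, -0.1, -0.0]
gripper_width: 0.997
grip_force: 0.0
```

arm_command(increments=[0, 0, 0, 0, 0, 0, 0, 0, 0, 0, 0, 0])

```text
t: 22.6
eef_pos: [0.5898, 0.2687, 0.1423]
eef_rot: [[1.0, -0.002, 0.002], [-0.002, -1.0, 0.0], [0.002, -0.0, -1.0]]
force: [0.5, 0.5, 1.2]
gripper_width: 1.0
grip_force: 0.0
```

```bash
python3 - <<'E'
from h import *
go((589.5,271.3,29,0))
t,s=arm.get_image('top'),arm.get_image('side')
A=cv2.resize(t['color'][235:315,335:415],(390,390),interpolation=cv2.INTER_CUBIC)
B=cv2.resize(s['color'][355:455,190:290],(390,390),interpolation=cv2.INTER_CUBIC)
cv2.imwrite('pics/p9.png',np.hstack([A,B]))
E
```

```text
t 22.6 pos [589.8 268.7 142.3] head -0.1 w 1.000 gf 0.0 f [0.5 0.5 1.2]
[-0.05, -0.26, 11.33] [-0.02, -0.12, -0.12]
```

View pics/p9.png

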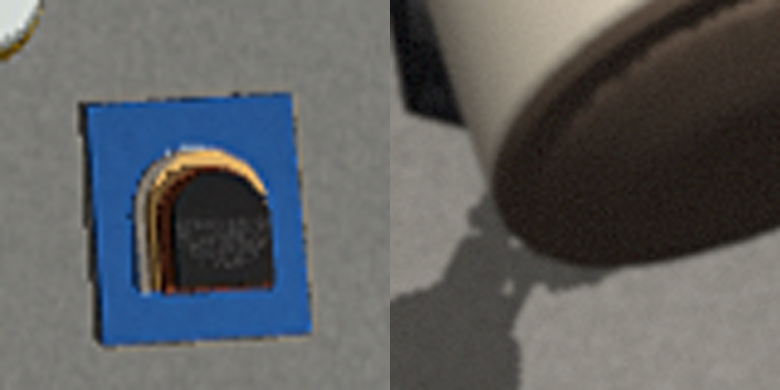

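The rubber lies on the leather, straight edges in line at crop row 290, turned the same way. The weight is hidden behind the wrist, so I use the two-view fix and descend over the knob.

arm_command(increments=[-0.05, -0.26, 3, 0, 0, 0, -0.05, -0.26, 6, 0, 0, 0, -0.05, -0.26, 8, 0, 0, 0, -0.05, -0.26, 8, 0, 0, 0, -0.05, -0.26, 8, 0, 0, 0])

```text
t: 23.2
eef_pos: [0.5898, 0.2725, 0.0625]
eef_rot: [[1.0, -0.0, 0.003], [-0.0, -1.0, 0.0], [0.003, -0.0, -1.0]]
force: [0.6, 0.3, 0.6]
gripper_width: 0.998
grip_force: 0.0
```

```bash
python3 - <<'E'
from h import *
HSV['blk']=((0,0,0),(180,255,48))
for z in(.055,.062): piece('blk',dict(top=(374,280)),z,.023)
go((589.5,271.3,29,0))
E
```

```text
blk top origin [ 450.7 -202.6] head 0.3 size [53.3 51.5] com [ 473.7 -202.5]
blk top origin [ 450.2 -202.3] head 1.9 size [53.2 51. ] com [ 473.2 -201.5]
t 23.3 pos [590.5 273.1  63.8] head -0.0 w 1.006 gf 0.0 f [ 0.3 -0.6  0.3]
[-0.11, 0.19, 3.48] [-0.11, -0.28, -0.03]
```

arm_command(increments=[-0.1, 0.1, 1.5, 0, -0.2, 0, -0.1, 0.1, 3, 0, -0.2, 0, -0.1, 0.1, 3.5, 0, -0.2, 0, -0.1, 0.1, 3.5, 0, -0.2, 0, -0.1, 0.1, 3.5, 0, -0.2, 0])

```text
t: 23.8
eef_pos: [0.5886, 0.2715, 0.0268]
eef_rot: [[1.0, -0.0, -0.002], [-0.0, -1.0, -0.0], [-0.002, 0.0, -1.0]]
force: [0.0, 0.2, 0.6]
gripper_width: 0.995
grip_force: 0.0
```

arm_command(increments=[0, 0, 0, 0, 0, 0, 0, 0, 0, 0, 0, 0, 0, 0, 0, 0, 0, 0, 0, 0, 0, 0, 0, 0, 0, 0, 0, 0, 0, 0, 0, 0, 0, 0, 0, 0, 0, 0, 0, 0, 0, 0, 0, 0, 0, 0, 0, 0], grip=1, grip_force=40)

```text
t: 24.6
eef_pos: [0.5888, 0.2718, 0.0275]
eef_rot: [[1.0, -0.0, -0.001], [-0.0, -1.0, 0.001], [-0.001, -0.001, -1.0]]
force: [-0.3, 1.0, 2.4]
gripper_width: 0.311
grip_force: 39.7
```

arm_command(increments=[0, 0, 0, 0, 0, 0, 0, 0, 0, 0, 0, 0, 0, 0, 0, 0, 0, 0])

```text
t: 24.9
eef_pos: [0.5888, 0.2718, 0.0274]
eef_rot: [[1.0, -0.0, -0.001], [-0.0, -1.0, 0.001], [-0.001, -0.001, -1.0]]
force: [-1.9, 0.5, 4.7]
gripper_width: 0.309
grip_force: 39.8
```

arm_command(increments=[0, 0, -1.5, 0, 0, 0, 0, 0, -4, 0, 0, 0, 0, 0, -8, 0, 0, 0, 0, 0, -12, 0, 0, 0, 0, 0, -12, 0, 0, 0, 0, 0, -12, 0, 0, 0])

```text
t: 25.5
eef_pos: [0.5879, 0.2712, 0.1472]
eef_rot: [[1.0, -0.002, -0.002], [-0.002, -1.0, 0.001], [-0.002, -0.001, -1.0]]
force: [0.7, -0.5, -4.5]
gripper_width: 0.313
grip_force: 39.9
```

```bash
python3 - <<'E'
from h import *
go((475.8,-202.3,147,0))
E
```

```text
t 25.5 pos [587.9 271.2 147.2] head -0.1 w 0.313 gf 39.9 f [ 0.7 -0.5 -4.5]
[-11.14, 47.37, 0.0] [-0.06, 0.14, -0.09]
```

arm_command(increments=[-0.7, 3, 0, 0, 0, 0, -1.6, 7, 0, 0, 0, 0, -2.6, 11, 0, 0, 0, 0, -3.5, 15, 0, 0, 0, 0, -4.5, 19, 0, 0, 0, 0, -5.4, 23, 0, 0, 0, 0, -6.1, 26, 0, 0, 0, 0, -6.3, 27, 0, 0, 0, 0])

```text
t: 26.3
eef_pos: [0.522, -0.0014, 0.1446]
eef_rot: [[1.0, -0.005, -0.009], [-0.005, -1.0, -0.001], [-0.009, 0.001, -1.0]]
force: [0.5, 1.3, -4.1]
gripper_width: 0.31
grip_force: 40.2
```

```bash
python3 - <<'E'
from h import *
go((475.8,-202.3,147,0))
E
```

```text
t 26.3 pos [522.   -1.4 144.6] head -0.3 w 0.310 gf 40.2 f [ 0.5  1.3 -4.1]
[-4.53, 20.11, -0.19] [0.05, 0.49, -0.26]
```

arm_command(increments=[-0.8, 3.5, 0, 0, 0, 0, -1.7, 7.5, 0, 0, 0, 0, -2.6, 11.5, 0, 0, 0, 0, -3.5, 15.5, 0, 0, 0, 0, -4.2, 18.5, 0, 0, 0, 0, -4.5, 20.1, 0, 0, 0, 0, -4.5, 20.1, 0, 0, 0, 0, -4.5, 20.1, 0, 0, 0, 0])

```text
t: 27.1
eef_pos: [0.4796, -0.1991, 0.1457]
eef_rot: [[1.0, -0.002, -0.004], [-0.002, -1.0, 0.001], [-0.004, -0.001, -1.0]]
force: [-0.3, 0.4, -3.2]
gripper_width: 0.313
grip_force: 40.5
```

arm_command(increments=[0, 0, 0, 0, 0, 0, 0, 0, 0, 0, 0, 0, 0, 0, 0, 0, 0, 0, 0, 0, 0, 0, 0, 0])

```text
t: 27.5
eef_pos: [0.4805, -0.1989, 0.147]
eef_rot: [[1.0, 0.0, -0.001], [0.0, -1.0, 0.0], [-0.001, -0.0, -1.0]]
force: [-0.1, -0.4, -3.3]
gripper_width: 0.311
grip_force: 40.5
```

```bash
python3 - <<'E'
from h import *
s=arm.get_image('side')
cv2.imwrite('pics/p10.png',cv2.resize(s['color'][120:270,290:450],(640,600),interpolation=cv2.INTER_CUBIC))
go((475.8,-202.3,100,0),(475.8,-202.3,90,0))
E
```

```text
t 27.6 pos [ 480.5 -199.   147.1] head 0.0 w 0.310 gf 40.5 f [ 0.6 -0.7 -3.8]
[-0.46, 0.33, 4.71] [-0.02, 0.07, 0.0]
[-0.46, 0.33, 5.71] [-0.02, 0.07, 0.0]
```

View pics/p10.png

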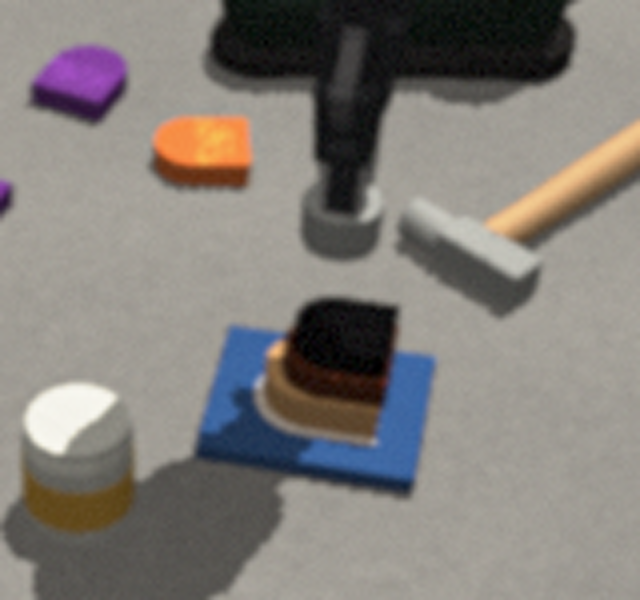

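The weight hangs upright at crop (342,220) above the tidy stack, with the rubber top at crop (345,335). I lower it.

arm_command(increments=[-0.45, 0.33, 1.5, 0, 0, 0, -0.45, 0.33, 3, 0, 0, 0, -0.45, 0.33, 4, 0, 0, 0, -0.45, 0.33, 4.5, 0, 0, 0, -0.45, 0.33, 4.6, 0, 0, 0, -0.45, 0.33, 4.6, 0, 0, 0, -0.45, 0.33, 4.6, 0, 0, 0])

```text
t: 28.25
eef_pos: [0.4763, -0.2028, 0.1016]
eef_rot: [[1.0, -0.001, -0.0], [-0.001, -1.0, 0.0], [-0.0, -0.0, -1.0]]
force: [0.1, -0.3, -3.1]
gripper_width: 0.311
grip_force: 40.4
```

```bash
python3 - <<'E'
from h import *
go((475.8,-202.3,90,0))
E
```

```text
t 28.2 pos [ 476.3 -202.8  101.6] head -0.0 w 0.311 gf 40.4 f [ 0.1 -0.3 -3.1]
[-0.05, -0.05, 1.16] [-0.0, 0.01, -0.03]
```

arm_command(increments=[0, 0, 0.5, 0, 0, 0, 0, 0, 0.9, 0, 0, 0, 0, 0, 1.1, 0, 0, 0, 0, 0, 1.15, 0, 0, 0, 0, 0, 1.2, 0, 0, 0, 0, 0, 1.2, 0, 0, 0, 0, 0, 1.2, 0, 0, 0, 0, 0, 1.2, 0, 0, 0])

```text
t: 29.05
eef_pos: [0.4758, -0.2027, 0.0894]
eef_rot: [[1.0, -0.001, -0.001], [-0.001, -1.0, 0.0], [-0.001, -0.0, -1.0]]
force: [-1.4, 1.1, 3.2]
gripper_width: 0.31
grip_force: 41.0
```

Contact: the vertical force changed from -3 to +3 N. I release, rise and then clear the view.

arm_command(increments=[0, 0, 0, 0, 0, 0, 0, 0, 0, 0, 0, 0, 0, 0, 0, 0, 0, 0, 0, 0, 0, 0, 0, 0, 0, 0, 0, 0, 0, 0, 0, 0, 0, 0, 0, 0, 0, 0, 0, 0, 0, 0, 0, 0, 0, 0, 0, 0], grip=-1)

```text
t: 29.85
eef_pos: [0.4758, -0.2027, 0.089]
eef_rot: [[1.0, -0.001, -0.001], [-0.001, -1.0, 0.0], [-0.001, -0.0, -1.0]]
force: [-1.1, -0.0, 0.4]
gripper_width: 1.001
grip_force: 0.0
```

arm_command(increments=[0, 0, -1, 0, 0, 0, 0, 0, -4, 0, 0, 0, 0, 0, -8, 0, 0, 0, 0, 0, -11, 0, 0, 0, 0, 0, -11, 0, 0, 0, 0, 0, -11, 0, 0, 0])

```text
t: 30.45
eef_pos: [0.476, -0.2026, 0.2002]
eef_rot: [[1.0, -0.001, 0.001], [-0.001, -1.0, 0.0], [0.001, -0.0, -1.0]]
force: [-0.8, -0.5, -1.3]
gripper_width: 1.001
grip_force: 0.0
```

arm_command(increments=[0, -4, 0, 0, 0, 0, 0, -8, 0, 0, 0, 0, 0, -12, 0, 0, 0, 0, 0, -16, 0, 0, 0, 0, 0, -20, 0, 0, 0, 0, 0, -24, 0, 0, 0, 0, 0, -24, 0, 0, 0, 0, 0, -24, 0, 0, 0, 0])

```text
t: 31.25
eef_pos: [0.4752, 0.0378, 0.198]
eef_rot: [[1.0, 0.001, -0.004], [0.001, -1.0, -0.001], [-0.004, 0.001, -1.0]]
force: [-0.6, 0.4, -0.6]
gripper_width: 0.997
grip_force: 0.0
```

```bash
python3 - <<'E'
from h import *
go()
t,s=arm.get_image('top'),arm.get_image('side')
HSV['grey']=((0,0,120),(180,30,215))
for n,im in(('top',t),('side',s)):
    c=-im['R'].T@im['t']
    for nm,P in(('expected knob top',(.4765,-.2023,.122)),('foot',(.4765,-.2023,.074))):
        q=im['R']@np.array(P)+im['t']; print(n,nm,im['fx']*q[0]/q[2]+im['cx'],im['fy']*q[1]/q[2]+im['cy'])
# bright light-grey regions in the neighbourhood
for n,im,px in(('top',t,(374,277)),('side',s,(369,200))):
    x,y=px;r=34;cc=cv2.resize(im['color'][y-r:y+r,x-r:x+r],None,fx=4,fy=4,interpolation=cv2.INTER_CUBIC)
    m=cv2.inRange(cv2.cvtColor(cc,cv2.COLOR_BGR2HSV),(0,0,140),(180,25,255))
    k,l,st,ce=cv2.connectedComponentsWithStats(m)
    for i in range(1,k):
        if st[i,4]>300: print(n,np.round(ce[i]/4+[x-r,y-r],1),'wh',st[i,2:4]/4,st[i,4]/16)
E
```

```text
t 31.2 pos [475.2  37.8 198. ] head 0.1 w 0.997 gf 0.0 f [-0.6  0.4 -0.6]
top expected knob top 382.78358790380094 278.6317467087458
top foot 379.5767374398635 280.393492395847
side expected knob top 377.54468532199286 177.17334255473043
side foot 375.43033473540714 195.85766399946675
top [383.8 280.1] wh [16.5 17.5] 153.875
side [338.  196.2] wh [10.25 65.5 ] 358.875
side [392.8 199. ] wh [28.   61.75] 604.9375
```

The weight's knob shows at top-view (383.8,280.1). I expected (382.8,278.6), about 2–3 mm away, so it is upright on the rubber. Everything is released and the arm is clear, so I hand in.

arm_command(increments=[0, 0, 0, 0, 0, 0, 0, 0, 0, 0, 0, 0, 0, 0, 0, 0, 0, 0, 0, 0, 0, 0, 0, 0, 0, 0, 0, 0, 0, 0])

```text
t: 31.85
eef_pos: [0.4761, 0.037, 0.1991]
eef_rot: [[1.0, -0.001, -0.001], [-0.001, -1.0, 0.0], [-0.001, -0.0, -1.0]]
force: [0.1, -0.8, -0.3]
gripper_width: 0.999
grip_force: 0.0
```

```bash
python3 -c "
from station import arm
print(arm.sign_off())"
```

```text
the job is handed in; nothing more can be done
None
```

I stacked the cork, leather and rubber on the mark, stood the weight upright on top, and handed the job in at about 32 s; the sign-off gave no verdict, and my last position checks put each part within about 3 mm of its target.

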